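Find the shift rail's hidden hole with the locking pin

ROBOT

A 6-joint arm with a two-finger parallel gripper is mounted at the origin on the work surface. World frame = base frame: x ahead of the robot, y to its left, z up, the work surface at z = 0. Lengths are in m, angles in degrees, forces in N, time in s.
With the tool pointing down it reaches from about 0.4 to 0.825 m from the base axis. Payload 7 kg.
Tool frame: the origin (TCP) lies at the very end of the fingers, on their centre line; the grasp point (between the pads) lies 19 mm behind it (ctrl.tcp_to_grasp is the distance from the TCP to the grasp point, in m); z points along the fingers, x is the direction in which the jaws open and shut, and the axes are right-handed (so a half turn about z gives the same grasp; the last joint's range is limited). The gripper opens to 88 mm and grips with 3 to 60 N. Pads are 19 mm wide; open, the fingers measure 130 mm over their backs; the gripper's body (78 mm by 193 mm) begins 47 mm behind the grasp point.
Start: joints at [82.168, 20.546, 0.682, 0, -70.136, -16.507], TCP at [0.278, 0.615, 0.194] pointing down, gripper open.
Joint ranges: [-176.03, 176.03], [-82.01, 121.73], [-58.28, 71.71], [-173.87, 95.51], [-174.79, -0.11], [-173.66, 173.66]. Speed limits (degrees/s): [136.94, 136.94, 172.46, 180, 180, 180].

INTERFACE

Orientations are given as [roll, pitch, yaw] about the fixed x, y, z axes, in that order (R = Rz(yaw) Ry(pitch) Rx(roll)).
In Python, from plant import sensors, vision, ticket, ctrl gives the robot as it stands. The module is installed in compiled form; this text tells all that it offers.
- The arm moves only by the tool drive_tool, never from a script. Its argument "moves" is a list of rows, each a list of 6 numbers: the shift along the tool's x, y, z in units of 0.15 m (1.0 is 0.15 m), then the turn, a rotation vector about the tool's x, y, z in units of 60 degrees (1.0 is 60 degrees). In form: [[dx, dy, dz, rx, ry, rz], ...]. A call has 1 to 8 rows; each row is the pose to reach, as a shift and turn from the pose measured when the call began, along the tool's axes at that moment; what a row does not reach only later rows make up. A row lasts 1/10 s, in which the tool goes at most 50 mm and 8.59 degrees, less where a joint would pass 70% of its speed; a pose out of reach is approached as far as the arm can. A call with a number of a shift or a turn outside -1 to 1 is refused whole. A call with a gripper value outside its range is refused whole. "fingers" is the opening, from -1 (shut) to 1 (fully open), set as the call begins (left out, the last holds). The fingers move at their own pace and stop on an object; the grip force is fixed at half the most. Time passes only in rows, so rows that repeat a pose let the fingers close. It gives the time, the measured TCP pose, the force and the opening at its end, in the units of the state.
- sensors.get_obs(): the state, without advancing time (a new reading comes with each control period).
- vision.snapshot(name): name is "side" or "top" or "wrist"; returns a dict with "pixels" (400x640x3 uint8, red, green, blue), "fx", "fy", "cx", "cy" (pixels), "R" (3x3) and "t" (3): a world point X has camera coordinates R X + t. Camera axes: x right, y down, z forward; pixel columns grow to the right and rows downward; lengths in m; the calibration is good to about 2 mm. A picture is of the moment at which its call begins. There is no depth.
- ticket.close_job(): hands the job in, once; it reports no verdict.
The state is a dict: "clock": time; "joint_pos": joint angles; "qvel": joint speeds; "tau": joint torques, N m; "tool_pos": TCP position; "orientation": TCP orientation; "force": force on the tool from outside, world axes, zero at the start; "moment": the same for the moment, N m; "opening": finger opening in m.
Only numpy, scipy, OpenCV 4.12 (cv2) and the standard library are available. Lean on these libraries where they do the work, as an engineer would, in place of code of your own. Each camera call takes 0.05 s, during which the arm holds its last target.

TASK

Lock the shift rail of the gearbox before it is stripped: take the locking pin out of its stand, put its tip straight into the wide end of the slot in the sloped cover until it rests on the rail below, then slide it along the narrow slot, feeling for the rail's hidden hole. When it drops in, push it fully home, let go and leave it seated there. Leave the bearing, the bevel gear and the flanged collar where they are.

Things in the scene. Friction and masses are not known exactly. Their poses are not given: they have to be found in the camera images.
- cover: Sloped aluminium cover, 110 x 265 x 20 mm thick, on a fixed dark gearbox housing, falling 30 deg to the robot's right (-y, within 25 deg). Origin: on its outer face, centre of the slot's wide end, the one farther from the robot (26 x 26 mm square opening). z out of the face, x up the slope, y along the slot. Spans x -55..55, y -80..185 mm; only 5 mm bolt heads near the edges rise above the face.
- slot_end (a point): Far, closed end of the narrow slot, on the cover's face, at y = 117 mm; axes as the cover's. The slot is 14 mm wide, from the wide end to here. Below wide end and slot lies a flat fixed steel rail, top at z = -20 mm. At one unknown y between 40 and 100 mm it has a hidden hole along z, 14 mm across and 16 mm along the slot, centred in it, floor at z = -40 mm. It must be felt: too deep to be seen.
- pin_grip (a point): Centre of the square black handle of the loose locking pin (about 0.12 kg), which starts upright in its stand. Handle 22 x 22 mm, 60 mm long along z; x and y are normal to its flat sides. Below it a round steel rod, 10 mm diameter, 60 mm long. z points from tip to handle; this point is 90 mm from the tip, the handle's top end 120 mm.
- pin_tip (a point): The free end of the pin's rod (centre of its end face, 1.5 mm chamfer). Same axes as pin_grip. When fully home in the rail's hole it is 40 mm below the cover's face and the handle's lower end stands 20 mm above the face.
- stand: Fixed grey block, 70 x 70 x 50 mm high, with a 13 mm square blind bore, 40 mm deep, in the middle of its top; origin at the centre of its underside. The pin stands in it with its tip 10 mm above the table and its handle from 70 to 130 mm above the table.
- bearing_mid (a point): Bystander: loose steel bearing ring, 72 mm outside diameter, 20 mm high; the point is its centre.
- gear_mid (a point): Bystander: loose bevel gear, 100 mm wide, with upright shaft, 85 mm high; the point is on its axis, 40 mm above its underside.
- collar_mid (a point): Bystander: loose flanged steel collar, 90 mm diameter, 34 mm high; the point is on its axis, half-way up.
Things that resemble listed ones, but are neither listed nor needed, are in the scene too. Of the things that look like the part that bears pin_grip, the largest one is meant.

How it is judged (in metres and radians):
On the way, in this order (a step that is already met when the one before it is completed fails the run):
1. the pin's tip is down in the slot's wide end, on or just above the rail (z of pin_tip in the frame of cover between -0.024 and -0.013 m and y of pin_tip in the frame of cover between -0.014 and 0.014 m and x of pin_tip in the frame of cover between -0.014 and 0.014 m), for 0.1 s.
2. the tip is down in the narrow slot, sliding along the rail (z of pin_tip in the frame of cover between -0.026 and -0.012 m and y of pin_tip in the frame of cover between 0.016 and 0.112 m and x of pin_tip in the frame of cover between -0.01 and 0.01 m), for 0.1 s.
At the end, for the whole second after the job is handed in: The pin stands released and at rest in the rail's hole, its tip at least 34 mm below the cover's face (fully home is 40 mm) within the slot; bearing, bevel gear and collar within 30 mm of where they were (z of pin_tip in the frame of cover between -0.045 and -0.034 m and y of pin_tip in the frame of cover between 0.03 and 0.11 m and x of pin_tip in the frame of cover between -0.01 and 0.01 m and linear speed of pin below 0.02 m/s and distance of each of bearing_mid, gear_mid, collar_mid from where it was at the start of the episode below 0.03 m); the robot touches nothing.
It fails at once if a bystander part is pushed more than 30 mm away (distance of any of bearing_mid, gear_mid, collar_mid from where it was at the start of the episode above 0.03 m).
It also fails if it takes over 61 s, if anything falls off the work surface, if the arm or the gripper's body presses on something with over 40 N, if the wrist force passes 120 N, or if a joint passes its speed limit or range.

## Working session

There is one attempt and no reset: what is moved stays moved. The work goes in short steps, Python scripts to look and compute and a tool call to move; the robot and the scene stay as the last step left them, time stands still between calls to the robot, and variables do not carry over. Pictures are saved under pics/ and viewed, and the job is handed in when it is done.

Besides the shell and the picture viewer there is one more tool, called after "Call:" by a JSON object that holds its "fn" and its "kwargs". drive_tool: Moves the arm, as the interface text tells. Shifts and turns lie within -1 to 1; 1 stands for 0.15 m of shift or 60 degrees of turn. Its arguments: {"type":"object","properties":{"moves":{"type":"array"},"fingers":{"type":"number"}},"required":["moves"]}

```bash
mkdir -p pics; ls; python3 - <<'E'
from plant import sensors, vision, ctrl
import cv2
print(sensors.get_obs()); print(ctrl.tcp_to_grasp)
for n in ("side","top","wrist"):
    s=vision.snapshot(n); cv2.imwrite(f"pics/{n}0.png",s["pixels"][:,:,::-1])
    print(n,s["fx"],s["fy"],s["cx"],s["cy"],s["R"],s["t"])
E
```

```text
pics
{'clock': 0.0, 'joint_pos': array([ 8.21686995e+01,  2.05906223e+01,  6.32194088e-01, -2.07653858e-02,
       -7.01331568e+01, -1.65080242e+01]), 'qvel': array([-0.04265658, -0.02242162,  0.06263322, -0.07852232, -0.03984501,
       -0.0799819 ]), 'tau': array([-5.10669415e-04, -5.82716596e+01,  2.93052578e+01,  6.99744388e+00,
        6.94673668e-03, -1.64726471e-04]), 'tool_pos': array([0.27798303, 0.61450552, 0.19261785]), 'orientation': array([-1.79992690e+02, -9.33571189e-02, -1.14346403e+02]), 'force': array([-0.74260927,  0.35523683,  0.72057865]), 'moment': array([-0.04182878, -0.04857176, -0.00838035]), 'opening': 0.08756665299007152}
0.0188
side 494.0018983020055 494.0018983020055 325.04012175183834 200.5237806528762 [[ 0.93995362 -0.34071669 -0.01998303]
 [-0.21941779 -0.55839805 -0.80002966]
 [ 0.26142497  0.75637541 -0.59962757]] [-0.55255677  0.18785718  0.96982633]
top 444.2552310179715 444.2552310179715 322.55772898293026 203.95871803414087 [[ 0.01571062 -0.99917039  0.03757261]
 [-0.99299253 -0.01999333 -0.1164736 ]
 [ 0.11712817 -0.03547945 -0.99248285]] [-0.02690598  0.61050519  0.88980045]
wrist 312.8884577030982 312.8884577030982 320.8970211472724 198.96930214309572 [[-0.41114319 -0.91157021  0.00101461]
 [-0.87923908  0.39685427  0.26352483]
 [-0.24062404  0.10745435 -0.96465208]] [ 0.67377169 -0.03282054  0.39017316]
```

View pics/side0.png

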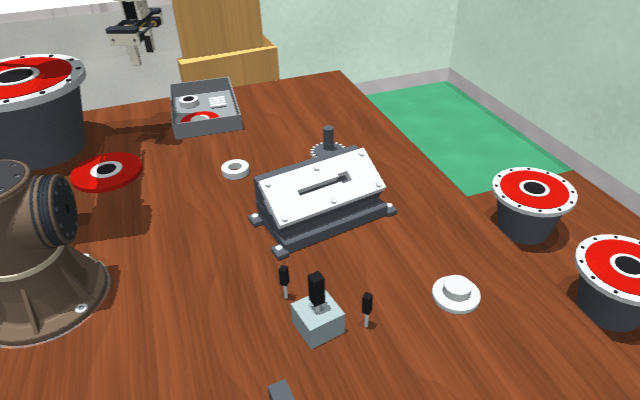

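View pics/top0.png

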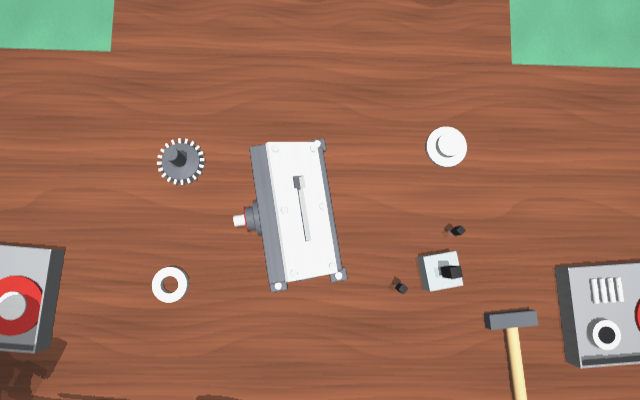

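View pics/wrist0.png

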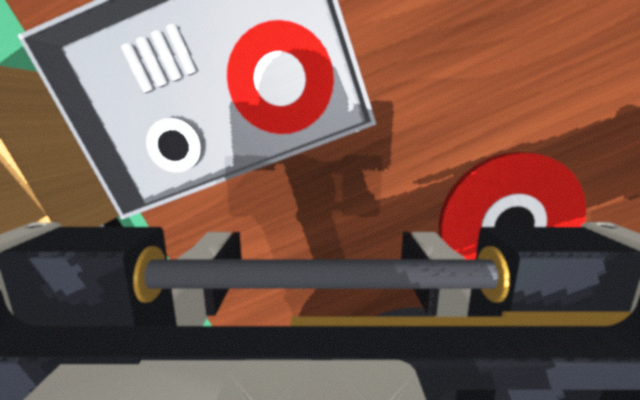

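Side view: three pin-like things, at (284,275) small, (317,288) large in the grey stand, and (367,303) small. In the top view they are at (400,287), (450,271) and (457,230). The largest is the one in the stand, so I choose that. I'll check it in close crops.

```bash
python3 - <<'E'
import cv2
s=cv2.imread("pics/side0.png");t=cv2.imread("pics/top0.png")
def c(im,x0,y0,w,h,k,n): cv2.imwrite(f"pics/{n}.png",cv2.resize(im[y0:y0+h,x0:x0+w],None,fx=k,fy=k,interpolation=cv2.INTER_CUBIC))
c(s,260,250,130,100,6,"s_pin"); c(s,240,130,165,130,4.5,"s_cov")
c(t,380,215,100,90,6,"t_pin"); c(t,225,130,135,170,3.5,"t_cov")
E
```

```text
(no output)
```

View pics/s_pin.png

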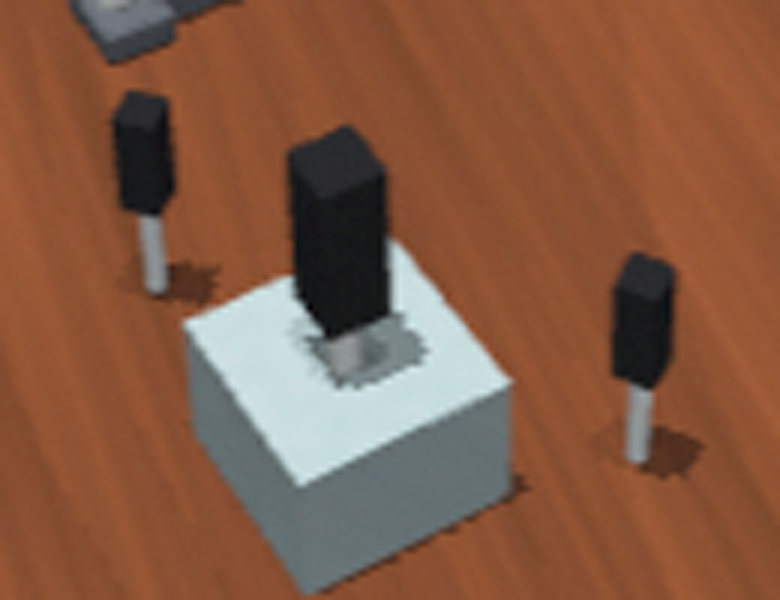

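View pics/s_cov.png

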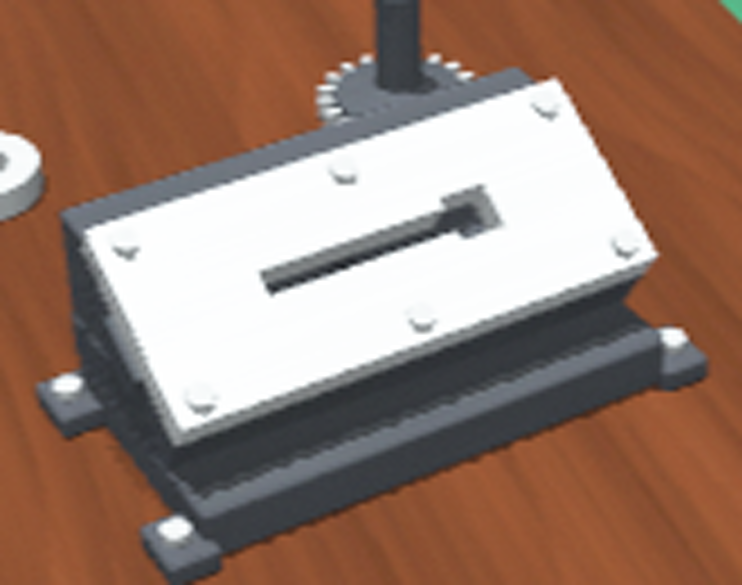

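View pics/t_pin.png

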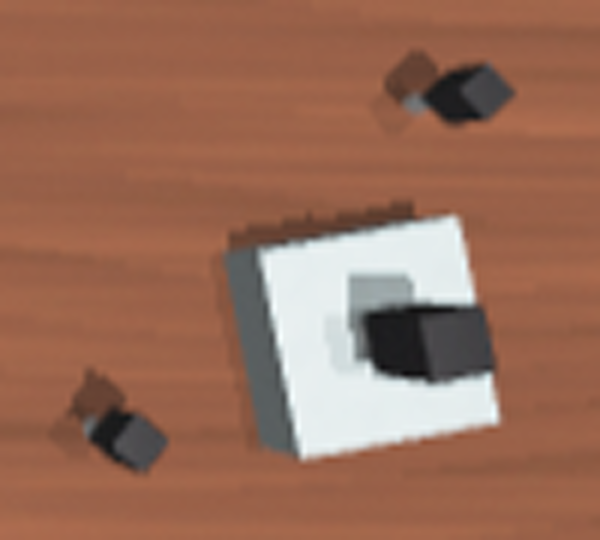

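View pics/t_cov.png

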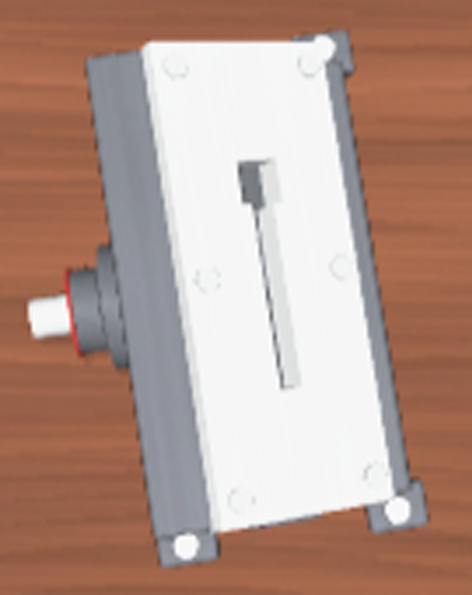

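Crops: the large pin is clearly the one in the stand (side 317,290). The wide end of the slot is at side (346,177) / top (299,182), and the closed end is at side (299,192) / top (308,240). Next I'll fit the poses.

```bash
cat > h.py <<'E'
import numpy as np, json, os
from scipy.optimize import least_squares
from scipy.spatial.transform import Rotation as Ro
from plant import sensors, vision, ctrl
def cam(n):
    s=vision.snapshot(n); return s
def proj(c,X):
    p=np.asarray(X)@np.array(c["R"]).T+c["t"]; return np.c_[c["fx"]*p[:,0]/p[:,2]+c["cx"],c["fy"]*p[:,1]/p[:,2]+c["cy"]]
def un(pts,k,x0,y0): return (np.array(pts,float)+.5)/k-.5+[x0,y0]
def coverR(a): # a: yaw
    R0=np.array([[0,-1,0],[np.cos(np.pi/6),0,-.5],[.5,0,np.cos(np.pi/6)]])
    return Ro.from_euler('z',a).as_matrix()@R0
E
cat > fit.py <<'E'
from h import *
S=cam("side");T=cam("top")
sm=[(55,-80),(-55,-80),(55,185),(-55,185),(13,-13),(-13,-13),(-13,13),(13,13),(7,117),(-7,117)]
sp=un([(556,80),(657,256),(83,230),(180,433),(484,186),(502,224),(467,237),(441,204),(260,271),(270,294)],4.5,240,130)
tm=[(55,-80),(55,185),(-55,185),(13,-13),(-13,-13),(-13,13),(13,13),(7,117),(-7,117)]
tp=un([(143,42),(213,532),(395,497),(238,161),(276,158),(283,203),(245,205),(281,389),(300,386)],3.5,225,130)
def M(m): m=np.array(m)/1e3; return np.c_[m,np.zeros(len(m))]
def f(p): R=coverR(p[3]); return np.r_[(proj(S,M(sm)@R.T+p[:3])-sp).ravel(),(proj(T,M(tm)@R.T+p[:3])-tp).ravel()]
r=least_squares(f,[.6,0.05,.1,0],loss='soft_l1'); print("cover",r.x,np.degrees(r.x[3])); print(np.round(f(r.x).reshape(-1,2),1).tolist())
def f6(p): R=Ro.from_rotvec(p[3:]).as_matrix(); return np.r_[(proj(S,M(sm)@R.T+p[:3])-sp).ravel(),(proj(T,M(tm)@R.T+p[:3])-tp).ravel()]
r6=least_squares(f6,np.r_[r.x[:3],Ro.from_matrix(coverR(r.x[3])).as_rotvec()],loss='soft_l1'); R6=Ro.from_rotvec(r6.x[3:]).as_matrix();print("6dof",r6.x[:3],"z axis tilt",np.degrees(np.arccos(R6[2,2])),"y axis",R6[:,1],coverR(r.x[3])[:,1])
# stand & pin
def sq(h,a,z): 
    b=np.array([(-1,-1),(1,-1),(1,1),(-1,1)])*h; c,s=np.cos(a),np.sin(a); return np.c_[b@np.array([[c,s],[-s,c]]),np.full(4,z)]
def fitsq(h,z,sp,tp,x0):
    def match(c,X,p):
        q=proj(c,X); return min((np.roll(q,-k,0) - p for k in range(4)),key=lambda d:(d**2).sum())
    def g(p):
        X=sq(h,p[2],z if z else p[3])+[p[0],p[1],0]
        return np.r_[match(S,X,sp).ravel(),match(T,X,tp).ravel()]
    r=least_squares(g,x0,loss='soft_l1'); return r.x,np.round(g(r.x).reshape(-1,2),1).tolist()
ss=un([(184,323),(302,485),(512,381),(397,240)],6,260,250); st=un([(258,250),(300,460),(499,423),(457,215)],6,380,215)
ps=un([(289,155),(325,195),(385,167),(347,126)],6,260,250); pt=un([(430,308),(437,382),(495,372),(485,306)],6,380,215)
for z in (.05,None): print("stand",fitsq(.035,z,ss,st,[.55,-.25,.1]+([.05] if not z else [])))
for z in (.13,None): print("pin",fitsq(.011,z,ps,pt,[.55,-.25,.1]+([.13] if not z else [])))
def ray(c,u,z):
    d=np.array(c["R"]).T@[(u[0]-c["cx"])/c["fx"],(u[1]-c["cy"])/c["fy"],1]; o=-np.array(c["R"]).T@c["t"]; return o+d*(z-o[2])/d[2]
for n,u,z in (("gear",(180,161),.02),("bearing",(169,285),.02),("collar",(447,147),.015),("small",(457,230),.05),("small",(400,287),.05)): print(n,ray(T,u,z))
E
python3 fit.py
```

```text
cover [0.64750159 0.03323018 0.10018162 0.17088897] 9.791216986432088
[[-0.4, -0.1], [-0.3, 0.2], [0.1, 0.1], [-0.2, -0.5], [-0.7, -0.6], [0.6, 0.6], [-1.6, 1.2], [-1.0, -1.2], [-1.2, 0.3], [-0.6, 0.6], [2.0, -0.6], [2.4, -0.9], [-0.5, -0.2], [-0.6, -1.0], [0.1, -0.6], [0.1, -0.5], [-0.6, -0.4], [-0.2, 0.1], [0.7, 0.1]]
6dof [0.64757419 0.03321593 0.10013152] z axis tilt 27.548561504856664 y axis [-0.98599028 -0.16679926  0.00107993] [-0.98543398 -0.17005844  0.        ]
stand (array([ 0.47871191, -0.26277206,  0.18638784]), [[-0.1, 0.2], [-0.6, 0.5], [-0.3, 0.7], [-1.7, -1.3], [0.2, -0.4], [-0.1, -1.1], [0.1, -0.9], [0.2, -0.4]])
stand (array([ 0.47868913, -0.26279564,  0.1866577 ,  0.05025196]), [[-0.2, 0.1], [-0.6, 0.4], [-0.3, 0.6], [-1.7, -1.4], [0.2, -0.4], [-0.1, -1.1], [0.2, -0.9], [0.2, -0.4]])
pin (array([ 0.47849893, -0.26333103,  0.18570688]), [[-1.2, -0.4], [-0.7, 1.2], [0.9, 0.7], [0.6, -0.5], [-1.9, 0.6], [-0.7, 0.1], [1.1, -0.3], [0.3, -1.0]])
pin (array([ 0.47845127, -0.26349474,  0.18599657,  0.1306737 ]), [[-1.2, -0.6], [-0.7, 1.0], [0.9, 0.5], [0.6, -0.7], [-1.7, 0.7], [-0.5, 0.2], [1.3, -0.2], [0.6, -1.0]])
gear [0.69837489 0.28719445 0.02      ]
bearing [0.43917256 0.29584292 0.02      ]
collar [ 0.74437632 -0.28723896  0.015     ]
small [ 0.56077375 -0.29374945  0.05      ]
small [ 0.44336908 -0.1747994   0.05      ]
```

```bash
cat >> h.py <<'E'
def down(yaw): return Ro.from_euler('xyz',[180,0,yaw],degrees=True).as_matrix()
def rowto(P,R=None,P0=None,R0=None):
    o=sensors.get_obs()
    if P0 is None: P0=o["tool_pos"]; R0=Ro.from_euler('xyz',o["orientation"],degrees=True).as_matrix()
    if R is None: R=R0
    d=R0.T@(np.array(P)-P0)/.15; w=Ro.from_matrix(R0.T@R).as_rotvec(degrees=True)/60
    return np.round(np.r_[d,w],4)
CO=np.array([0.6475,0.0332,0.1002]); CY=0.1709
E
python3 - <<'E'
from h import *
P0=R0=None
for P,y in [((.33,.49,.27),-130),((.42,.36,.27),-140),((.48,.23,.27),-150),((.5,.09,.27),-160),((.49,-.05,.27),-169.4),((.48,-.19,.27),-169.4)]:
    R=down(y); print(P,rowto(P,R,P0,R0).tolist()); P0,R0=np.array(P),R
o=sensors.get_obs(); s=vision.snapshot("wrist"); R0=Ro.from_euler('xyz',o["orientation"],degrees=True).as_matrix()
c=-np.array(s["R"]).T@s["t"]; print("cam in tool",R0.T@(c-o["tool_pos"]),R0.T@np.array(s["R"]).T, o["clock"])
E
```

```text
(0.33, 0.49, 0.27) [0.6157, -0.658, -0.512, -0.0002, -0.0007, 0.261]
(0.42, 0.36, 0.27) [0.2782, -1.0167, -0.0, -0.0, -0.0, 0.1667]
(0.48, 0.23, 0.27) [0.2507, -0.921, -0.0, 0.0, -0.0, 0.1667]
(0.5, 0.09, 0.27) [0.3512, -0.875, -0.0, 0.0, -0.0, 0.1667]
(0.49, -0.05, 0.27) [0.3819, -0.8542, -0.0, 0.0, -0.0, 0.1567]
(0.48, -0.19, 0.27) [0.2372, -0.9051, -0.0, 0.0, 0.0, 0.0]
cam in tool [ 0.00054686 -0.07042528 -0.19161385] [[ 9.99999195e-01  1.26040184e-03 -1.43915544e-04]
 [-1.17785193e-03  9.64611201e-01  2.63673745e-01]
 [ 4.71157419e-04 -2.63673363e-01  9.64611909e-01]] 0.25
```

Call:
{"fn": "drive_tool", "kwargs": {"moves": [[0, 0, -0.5, 0, 0, 0], [0.6, -0.65, -0.5, 0, 0, 0.26], [0.6, -0.65, -0.5, 0, 0, 0.26], [0.6, -0.65, -0.5, 0, 0, 0.26], [0.6, -0.65, -0.5, 0, 0, 0.26]], "fingers": 1}}

```text
clock: 0.8
tool_pos: [0.3314, 0.4898, 0.2708]
orientation: [180.0, 0.1, -130.1]
force: [-0.2, -0.1, 0.5]
opening: 0.0875
```

Call:
{"fn": "drive_tool", "kwargs": {"moves": [[0.3, -1.0, 0, 0, 0, 0.17], [0.3, -1.0, 0, 0, 0, 0.17], [0.3, -1.0, 0, 0, 0, 0.17], [0.3, -1.0, 0, 0, 0, 0.17]]}}

```text
clock: 1.2
tool_pos: [0.4187, 0.3557, 0.271]
orientation: [180.0, 0.1, -140.4]
force: [-0.3, 0.0, -0.1]
opening: 0.0875
```

Call:
{"fn": "drive_tool", "kwargs": {"moves": [[0.25, -0.92, 0, 0, 0, 0.17], [0.25, -0.92, 0, 0, 0, 0.17], [0.25, -0.92, 0, 0, 0, 0.17], [0.25, -0.92, 0, 0, 0, 0.17]]}}

```text
clock: 1.6
tool_pos: [0.4791, 0.222, 0.2709]
orientation: [180.0, 0.1, -150.8]
force: [-1.4, 1.3, -0.2]
opening: 0.0875
```

Call:
{"fn": "drive_tool", "kwargs": {"moves": [[0.35, -0.88, 0, 0, 0, 0.17], [0.35, -0.88, 0, 0, 0, 0.17], [0.35, -0.88, 0, 0, 0, 0.17], [0.35, -0.88, 0, 0, 0, 0.17]]}}

```text
clock: 2.0
tool_pos: [0.4977, 0.078, 0.2708]
orientation: [179.9, 0.1, -161.2]
force: [0.6, 0.1, 0.3]
opening: 0.0879
```

Call:
{"fn": "drive_tool", "kwargs": {"moves": [[0.38, -0.85, 0, 0, 0, 0.15], [0.38, -0.85, 0, 0, 0, 0.15], [0.38, -0.85, 0, 0, 0, 0.15], [0.38, -0.85, 0, 0, 0, 0.15]]}}

```text
clock: 2.4
tool_pos: [0.4843, -0.0638, 0.2705]
orientation: [180.0, 0.1, -170.4]
force: [0.4, -0.4, 0.0]
opening: 0.0876
```

Call:
{"fn": "drive_tool", "kwargs": {"moves": [[0.24, -0.8, 0, 0, 0, 0], [0.24, -0.8, 0, 0, 0, 0], [0.24, -0.8, 0, 0, 0, 0], [0.24, -0.8, 0, 0, 0, 0]]}}

```text
clock: 2.8
tool_pos: [0.4689, -0.1896, 0.27]
orientation: [180.0, 0.0, -170.5]
force: [0.1, -0.1, -0.6]
opening: 0.0875
```

```bash
python3 - <<'E'
from h import *
import cv2
s=vision.snapshot("wrist"); cv2.imwrite("pics/w1.png",s["pixels"][:,:,::-1])
np.savez("w1.npz",**{k:np.array(v) for k,v in s.items() if k!="pixels"})
print(sensors.get_obs())
E
```

```text
{'clock': 2.85, 'joint_pos': array([ 3.48331036e-01,  1.86230944e+00, -1.29903714e+01, -7.48632348e-02,
       -7.50999639e+01,  9.14255597e+00]), 'qvel': array([ 2.10077722, -0.50360415, -0.36259787, -0.17407171,  0.06350394,
       -1.01345551]), 'tau': array([-1.26392171e+00, -3.28023577e+01,  3.02958119e+01,  7.33209953e+00,
        2.39352073e-02,  3.41283884e-01]), 'tool_pos': array([ 0.46909069, -0.18843248,  0.26996275]), 'orientation': array([ 1.79936080e+02,  5.82393577e-02, -1.70528365e+02]), 'force': array([-0.13001144,  0.45870284, -0.15690244]), 'moment': array([ 0.15158555, -0.03191195,  0.04439836]), 'opening': 0.08783907617502527}
```

View pics/w1.png

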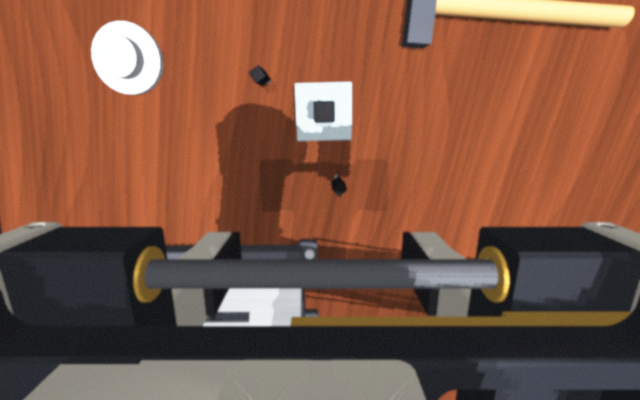

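The wrist view shows the stand at (323,112) with the big handle at (324,111), and small pins at (260,76) and (339,186). I'll check my pin estimate by projecting it into this view.

```bash
python3 - <<'E'
from h import *
import cv2
im=cv2.imread("pics/w1.png"); c=dict(np.load("w1.npz"))
k=8;x0,y0=285,70
cr=cv2.resize(im[y0:y0+75,x0:x0+80],None,fx=k,fy=k,interpolation=cv2.INTER_CUBIC)
def sq(h,a,z,p):
    b=np.array([(-1,-1),(1,-1),(1,1),(-1,1)])*h; a=np.radians(a);c_,s=np.cos(a),np.sin(a); return np.c_[b@np.array([[c_,s],[-s,c_]])+p,np.full(4,z)]
for h,a,z,p,col in ((.011,10.64,.13,(.4785,-.2633),(0,0,255)),(.035,10.68,.05,(.4787,-.2628),(0,255,0))):
    q=((proj(c,sq(h,a,z,p))-[x0,y0]+.5)*k-.5).astype(int); cv2.polylines(cr,[q],True,col,1); print(q.tolist())
cv2.imwrite("pics/w1c.png",cr)
E
```

```text
[[392, 230], [218, 234], [223, 413], [394, 410]]
[[525, 91], [72, 100], [90, 559], [523, 551]]
```

View pics/w1c.png

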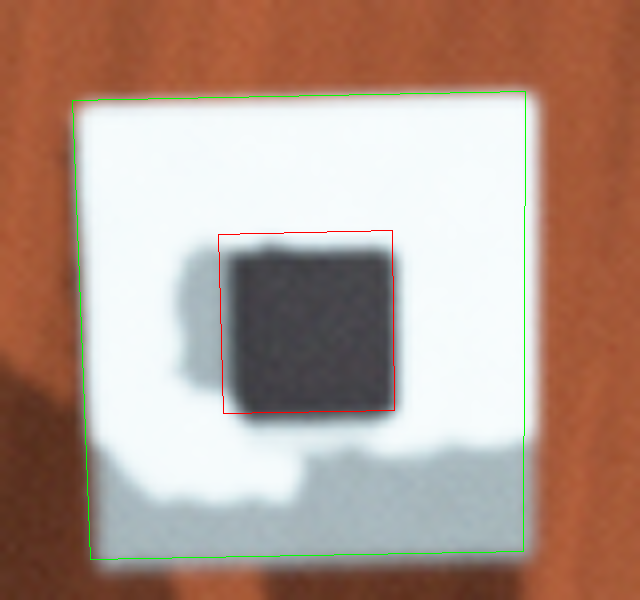

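```bash
python3 - <<'E'
from h import *
R=down(-169.4)
print(rowto((.478,-.2627,.18),R).tolist(), rowto((.478,-.2627,.0815),R,np.array((.478,-.2627,.18)),R).tolist())
E
```

```text
[0.0235, -0.4988, 0.5992, 0.0011, 0.001, -0.0188] [-0.0, -0.0, 0.6567, 0.0, 0.0, 0.0]
```

Call:
{"fn": "drive_tool", "kwargs": {"moves": [[0.0235, -0.4988, 0.2, 0.001, 0.001, -0.0188], [0.0235, -0.4988, 0.5, 0.001, 0.001, -0.0188], [0.0235, -0.4988, 0.6, 0.001, 0.001, -0.0188], [0.0235, -0.4988, 0.6, 0.001, 0.001, -0.0188], [0.0235, -0.4988, 0.6, 0.001, 0.001, -0.0188]]}}

```text
clock: 3.35
tool_pos: [0.4788, -0.2618, 0.1804]
orientation: [-180.0, -0.0, -169.3]
force: [0.5, 0.2, 1.0]
opening: 0.0877
```

```bash
python3 - <<'E'
from h import *
R=down(-169.4); print(sensors.get_obs()["tool_pos"])
print(rowto((.478,-.2627,.0815),R).tolist())
E
```

```text
[ 0.47880185 -0.26182415  0.18043848]
[0.0059, -0.0046, 0.6596, -0.0002, -0.0006, 0.0012]
```

Call:
{"fn": "drive_tool", "kwargs": {"moves": [[0.006, -0.005, 0.25, 0, 0, 0], [0.006, -0.005, 0.5, 0, 0, 0], [0.006, -0.005, 0.66, 0, 0, 0], [0.006, -0.005, 0.66, 0, 0, 0], [0.006, -0.005, 0.66, 0, 0, 0]]}}

```text
clock: 3.85
tool_pos: [0.4799, -0.2624, 0.0837]
orientation: [-179.9, 0.1, -169.2]
force: [0.3, -0.0, 0.9]
opening: 0.0877
```

Call:
{"fn": "drive_tool", "kwargs": {"moves": [[0, 0, 0, 0, 0, 0], [0, 0, 0, 0, 0, 0], [0, 0, 0, 0, 0, 0], [0, 0, 0, 0, 0, 0], [0, 0, 0, 0, 0, 0], [0, 0, 0, 0, 0, 0]], "fingers": -1}}

```text
clock: 4.45
tool_pos: [0.4798, -0.2625, 0.0837]
orientation: [-179.9, 0.1, -169.2]
force: [1.0, 0.5, 0.1]
opening: 0.0452
```

Call:
{"fn": "drive_tool", "kwargs": {"moves": [[0, 0, 0, 0, 0, 0], [0, 0, 0, 0, 0, 0], [0, 0, 0, 0, 0, 0], [0, 0, 0, 0, 0, 0], [0, 0, 0, 0, 0, 0], [0, 0, 0, 0, 0, 0]]}}

```text
clock: 5.05
tool_pos: [0.4797, -0.2625, 0.0837]
orientation: [-179.9, 0.1, -169.2]
force: [-0.7, -0.4, 0.7]
opening: 0.0217
```

Call:
{"fn": "drive_tool", "kwargs": {"moves": [[0, 0, -0.1, 0, 0, 0], [0, 0, -0.25, 0, 0, 0], [0, 0, -0.5, 0, 0, 0], [0, 0, -0.75, 0, 0, 0], [0, 0, -0.98, 0, 0, 0], [0, 0, -0.98, 0, 0, 0]]}}

```text
clock: 5.65
tool_pos: [0.482, -0.2633, 0.2359]
orientation: [-179.7, 0.5, -169.2]
force: [-0.2, -0.5, -1.5]
opening: 0.0217
```

```bash
python3 - <<'E'
from h import *
import cv2
print(sensors.get_obs())
for n in ("side","top"):
    s=vision.snapshot(n); cv2.imwrite(f"pics/{n}2.png",s["pixels"][:,:,::-1])
o=sensors.get_obs()
R=Ro.from_euler('xyz',o["orientation"],degrees=True).as_matrix()
S=s if 0 else vision.snapshot("side")
print(proj(S,[o["tool_pos"]+R@[0,0,.0737],o["tool_pos"]+R@[0,0,.0137]]))
im=cv2.imread("pics/side2.png"); p=proj(S,[o["tool_pos"]])[0].astype(int); print(p)
x0,y0=p[0]-50,max(0,p[1]-50); cv2.imwrite("pics/s2c.png",cv2.resize(im[y0:y0+110,x0:x0+110],None,fx=6,fy=6,interpolation=cv2.INTER_CUBIC)); print(x0,y0)
E
```

```text
{'clock': 5.65, 'joint_pos': array([ -8.07806977,   6.78834342, -12.06380747,   0.16542879,
       -70.56476968,  18.8259726 ]), 'qvel': array([ 0.02325777,  2.12414899, -4.98289338, -1.85498115,  4.10122063,
        0.01132846]), 'tau': array([-9.29124746e-02, -3.98504698e+01,  3.03589582e+01,  7.19549730e+00,
       -1.00578044e+00, -4.06457824e-03]), 'tool_pos': array([ 0.48199163, -0.26326113,  0.23588664]), 'orientation': array([-179.66367695,    0.50129294, -169.1963747 ]), 'force': array([-0.18194918, -0.45157173, -1.45405049]), 'moment': array([ 0.09586423, -0.08206511,  0.00228578]), 'opening': 0.021712053427313166}
[[315.60684605 263.97291222]
 [314.26252603 236.02549056]]
[313 229]
263 179
```

View pics/s2c.png

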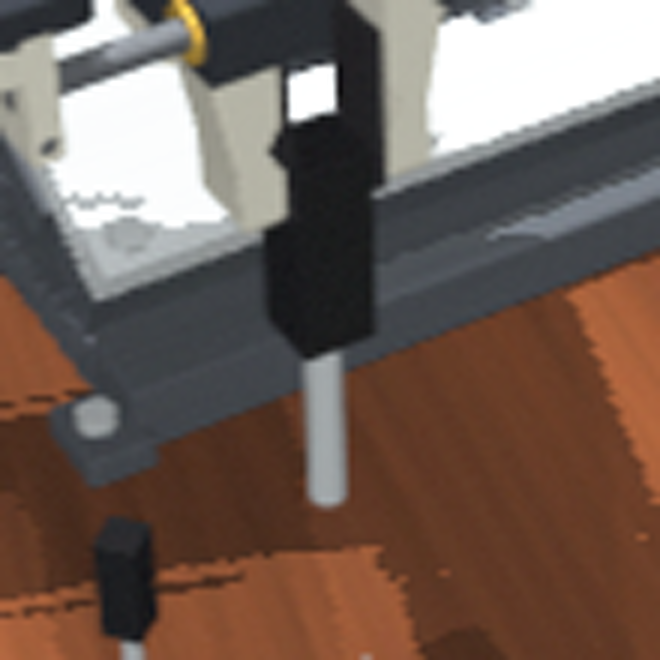

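```bash
cat > look.py <<'E'
from h import *
import cv2,sys
# usage: look.py tag  -> crops around TCP in side/top, saves calib+obs
tag=sys.argv[1]; d=float(sys.argv[2]) if len(sys.argv)>2 else .0737
ims=[]
o=sensors.get_obs(); R=Ro.from_euler('xyz',o["orientation"],degrees=True).as_matrix()
print(o["tool_pos"].round(4),o["orientation"].round(2),o["force"].round(1),round(o["clock"],2))
for n in ("side","top"):
    s=vision.snapshot(n); im=np.ascontiguousarray(s["pixels"][:,:,::-1]); cv2.imwrite(f"pics/{tag}_{n}.png",im)
    q=proj(s,[o["tool_pos"]+R@[0,0,d],o["tool_pos"]+R@[0,0,d-.06]]); x0,y0=int(q[0,0])-45,int(q[0,1])-65
    x0=max(0,x0);y0=max(0,y0)
    ims.append(cv2.resize(im[y0:y0+100,x0:x0+80],(400,500),interpolation=cv2.INTER_CUBIC)); print(n,"crop off",x0,y0,"k5; pred tip, rod top (crop)",((q-[x0,y0]+.5)*5-.5).round(0).tolist())
cv2.imwrite(f"pics/{tag}_c.png",np.hstack(ims))
E
python3 look.py a
```

```text
[ 0.4789 -0.2619  0.2299] [-1.7996e+02  5.0000e-02 -1.6924e+02] [ 0.3  0.3 -2.4] 5.8
side crop off 270 199 k5; pred tip, rod top (crop) [[227.0, 330.0], [221.0, 190.0]]
top crop off 415 206 k5; pred tip, rod top (crop) [[229.0, 330.0], [291.0, 337.0]]
```

View pics/a_c.png

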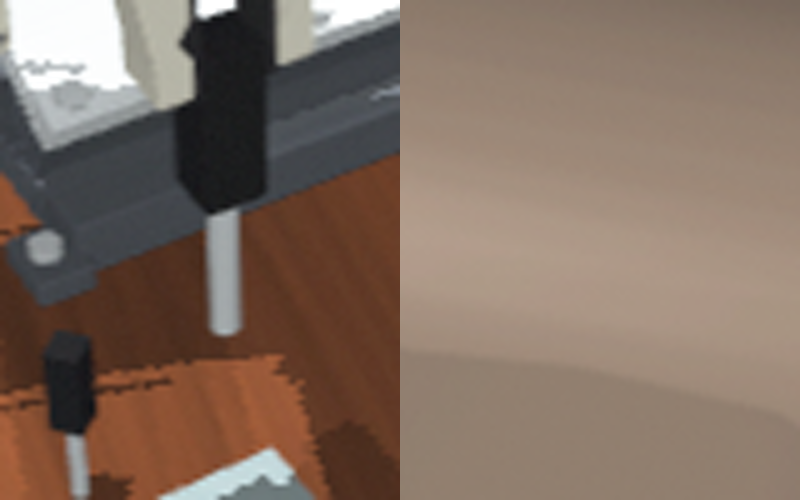

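```bash
cat >> h.py <<'E'
def toolR(a=CY): 
    C=coverR(a); return np.c_[C[:,1],C[:,0],-C[:,2]]
def cw(p,a=CY,O=CO): return O+coverR(a)@np.array(p)
def c2(X,a=CY,O=CO): return (np.array(X)-O)@coverR(a)
def pose():
    o=sensors.get_obs(); return o["tool_pos"],Ro.from_euler('xyz',o["orientation"],degrees=True).as_matrix(),o
E
python3 - <<'E'
from h import *
R=toolR(); W=cw((.07,.04,.20)); print("W",W,Ro.from_matrix(R).as_euler('xyz',degrees=True))
P,R0,o=pose(); M=np.array((.54,-.15,.255)); RM=R0@Ro.from_rotvec([0.0,0,0]).as_matrix()
r=rowto(W,R); print(r, rowto(M,RM)); 
M2=np.array((.60,-.08,.27)); w=Ro.from_matrix(R0.T@R).as_rotvec(); 
print(rowto(M,R), rowto(W,R,M,R))
E
```

```text
W [ 0.61477974 -0.01240734  0.30840508] [ 150.            0.         -170.20815128]
[-1.2021  1.4645 -0.5303 -0.5004 -0.0051  0.0155] [-0.5414  0.6566 -0.1733  0.      0.      0.    ]
[-0.5414  0.6566 -0.1733 -0.5004 -0.0051  0.0155] [-0.6473  0.8874  0.1012  0.      0.      0.    ]
```

Call:
{"fn": "drive_tool", "kwargs": {"moves": [[-0.15, 0.2, -0.1, -0.1, 0, 0], [-0.35, 0.45, -0.17, -0.24, 0, 0.01], [-0.54, 0.65, -0.17, -0.37, 0, 0.015], [-0.54, 0.65, -0.17, -0.5, -0.005, 0.015], [-0.54, 0.65, -0.17, -0.5, -0.005, 0.015], [-0.54, 0.65, -0.17, -0.5, -0.005, 0.015]]}}

```text
clock: 6.5
tool_pos: [0.5396, -0.1524, 0.2518]
orientation: [150.0, -0.2, -170.3]
force: [-0.5, 0.1, -1.2]
opening: 0.0216
```

Call:
{"fn": "drive_tool", "kwargs": {"moves": [[-0.2, 0.25, 0.03, 0, 0, 0], [-0.4, 0.55, 0.06, 0, 0, 0], [-0.6, 0.8, 0.1, 0, 0, 0], [-0.65, 0.88, 0.1, 0, 0, 0], [-0.65, 0.88, 0.1, 0, 0, 0], [-0.65, 0.88, 0.1, 0, 0, 0], [-0.65, 0.88, 0.1, 0, 0, 0]]}}

```text
clock: 7.2
tool_pos: [0.6147, -0.0164, 0.3042]
orientation: [150.0, -0.3, -170.3]
force: [0.2, 0.1, -2.4]
opening: 0.0219
```

```bash
python3 - <<'E'
from h import *
import cv2
s=vision.snapshot("wrist"); cv2.imwrite("pics/w3.png",s["pixels"][:,:,::-1])
np.savez("w3.npz",**{k:np.array(v) for k,v in s.items() if k!="pixels"})
P,R,o=pose();print(P,o["orientation"],o["joint_pos"],o["clock"],c2(P))
m=[(55,-80),(-55,-80),(-55,185),(55,185),(13,-13),(-13,-13),(-13,13),(13,13),(7,117),(-7,117)]
print(proj(s,[cw((a/1e3,b/1e3,0)) for a,b in m]).round(1).tolist())
E
```

```text
[ 0.61476079 -0.01671599  0.30415623] [ 150.00896558   -0.28366799 -170.36965427] [ -4.4717898   19.89495009  18.52749063 -29.10797284 -96.04137893
  12.81053522] 7.25 [0.06420132 0.04075145 0.19844172]
[[223.2, 164.5], [215.1, 70.3], [443.3, 69.6], [434.5, 163.7], [275.3, 130.0], [274.4, 107.8], [296.2, 107.7], [296.7, 129.9], [382.2, 124.6], [382.8, 112.6]]
```

View pics/w3.png

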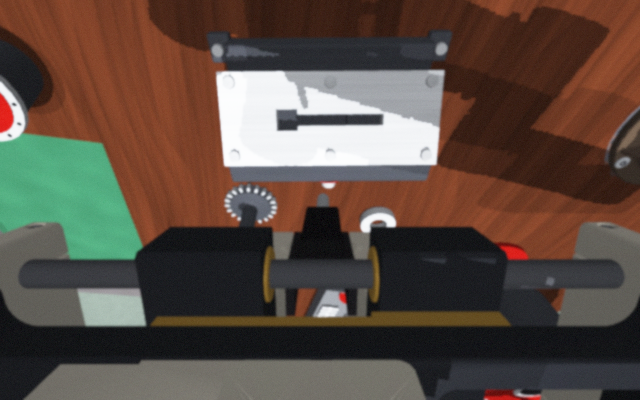

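Wrist view: the cover lies face-on at about (217..445, 70..166), with the wide end at (287,120), the slot's closed end at (382,119), and the handle at (322,220). My predicted points agree to about 1–2 px. I'll refine in a crop.

```bash
python3 - <<'E'
import cv2
im=cv2.imread("pics/w3.png")
a=cv2.resize(im[60:175,210:330],None,fx=6,fy=5,interpolation=cv2.INTER_CUBIC)
a=cv2.resize(im[95:145,265:395],None,fx=6,fy=6,interpolation=cv2.INTER_CUBIC)
b=cv2.resize(im[60:175,205:455],None,fx=3,fy=3,interpolation=cv2.INTER_CUBIC)
cv2.imwrite("pics/w3a.png",a);cv2.imwrite("pics/w3b.png",b)
E
```

```text
(no output)
```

View pics/w3a.png

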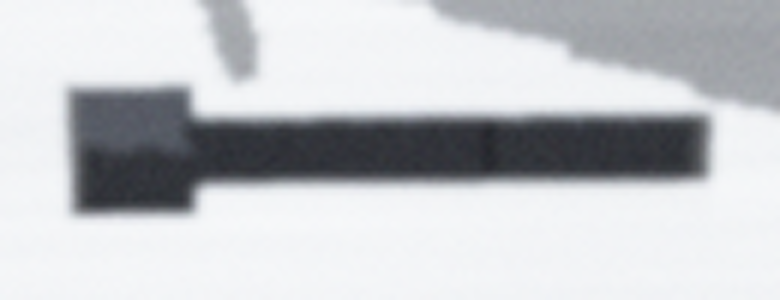

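View pics/w3b.png

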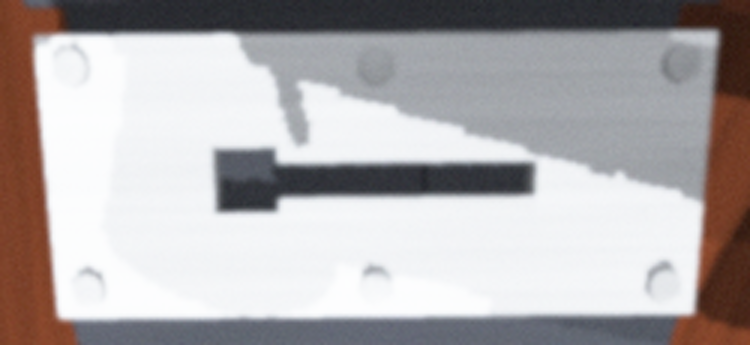

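```bash
sed -i 's/^S=cam("side");T=cam("top")/S=cam("side");T=cam("top");W=dict(np.load("w3.npz"))/' fit.py; cat > fit2.py <<'E'
exec(open("fit.py").read().split("# stand & pin")[0])
wm=[(-13,-13),(-13,13),(13,13),(13,-13),(-7,117),(7,117),(-55,-80),(-55,185),(55,185),(55,-80)]
wp=np.r_[un([(68,88),(190,88),(194,212),(75,212),(709,115),(708,179)],6,265,95),un([(33,34),(719,30),(697,315),(59,320)],3,205,60)]
def fw(p): R=coverR(p[3]); return (proj(W,M(wm)@R.T+p[:3])-wp).ravel()
for nm,g,n in (("W",fw,4),("all",lambda p:np.r_[f(p),fw(p)],4)):
    q=least_squares(g,r.x,loss='soft_l1').x; print(nm,q.round(5),np.degrees(q[3]).round(2),np.round(fw(q).reshape(-1,2),1).tolist())
def fw6(p): R=Ro.from_rotvec(p[3:]).as_matrix(); return np.r_[(proj(W,M(wm)@R.T+p[:3])-wp).ravel(),f6(p)]
q=least_squares(fw6,r6.x,loss='soft_l1').x;R6=Ro.from_rotvec(q[3:]).as_matrix();print("all6",q[:3],np.degrees(np.arccos(R6[2,2])),R6[:,1])
E
python3 fit2.py
```

```text
cover [0.64750159 0.03323018 0.10018162 0.17088897] 9.791216986432088
[[-0.4, -0.1], [-0.3, 0.2], [0.1, 0.1], [-0.2, -0.5], [-0.7, -0.6], [0.6, 0.6], [-1.6, 1.2], [-1.0, -1.2], [-1.2, 0.3], [-0.6, 0.6], [2.0, -0.6], [2.4, -0.9], [-0.5, -0.2], [-0.6, -1.0], [0.1, -0.6], [0.1, -0.5], [-0.6, -0.4], [-0.2, 0.1], [0.7, 0.1]]
6dof [0.64757419 0.03321593 0.10013152] z axis tilt 27.548561504856664 y axis [-0.98599028 -0.16679926  0.00107993] [-0.98543398 -0.17005844  0.        ]
W [0.64648 0.03358 0.1015  0.17584] 10.07 [[-0.8, -0.5], [0.6, -0.6], [0.6, 0.9], [-1.0, 1.1], [1.0, -0.6], [0.6, 0.7], [0.0, 0.5], [-0.0, 0.1], [-1.2, -0.6], [-0.2, -0.6]]
all [0.64681 0.03349 0.10107 0.1746 ] 10.0 [[-1.0, -0.8], [0.4, -0.9], [0.3, 0.6], [-1.2, 0.8], [0.7, -0.8], [0.3, 0.5], [-0.2, 0.2], [-0.4, -0.0], [-1.6, -0.8], [-0.5, -1.0]]
all6 [0.64690164 0.03371154 0.1006923 ] 29.38277664455296 [-0.9844344  -0.17567345  0.00526719]
```

```bash
sed -i 's/^CO=.*/CO=np.array([0.6468,0.0335,0.1010]); CY=np.radians(10.0)/' h.py
cat > go.py <<'E'
from h import *
import sys
D=.0737
t=np.array(list(map(float,sys.argv[1:4])))/1e3  # tip target in cover mm
P,R0,o=pose()
tip=P+R0@[0,0,D]; print("tip cover mm",(c2(tip)*1e3).round(1),"F cover",(o["force"]@coverR(CY)).round(1),"open",o["opening"].round(4),"t",round(o["clock"],2))
print("row",rowto(cw(t+[0,0,D]),toolR()).tolist())
E
python3 go.py 0 0 35
```

```text
Traceback (most recent call last):
  File "go.py", line 6, in <module>
    tip=P+R0@[0,0,D]; print("tip cover mm",(c2(tip)*1e3).round(1),"F cover",(o["force"]@coverR(CY)).round(1),"open",o["opening"].round(4),"t",round(o["clock"],2))
                                                                                                                    ^^^^^^^^^^^^^^^^^^
AttributeError: 'float' object has no attribute 'round'
```

```bash
sed -i 's/o\["opening"\].round(4)/round(o["opening"],4)/' go.py; python3 go.py 0 0 35
```

```text
tip cover mm [ 63.5  40.1 124.3] F cover [-0.9 -0.2 -1.2] open 0.0218 t 7.35
row [-0.2707, -0.4208, 0.5948, 0.0002, -0.0007, -0.008]
```

Call:
{"fn": "drive_tool", "kwargs": {"moves": [[-0.14, -0.21, 0.1, 0, 0, -0.004], [-0.27, -0.42, 0.3, 0, 0, -0.008], [-0.27, -0.42, 0.5, 0, 0, -0.008], [-0.27, -0.42, 0.59, 0, 0, -0.008], [-0.27, -0.42, 0.59, 0, 0, -0.008], [-0.27, -0.42, 0.59, 0, 0, -0.008]]}}

```text
clock: 7.95
tool_pos: [0.6567, -0.0209, 0.1976]
orientation: [150.1, 0.1, -170.0]
force: [1.1, -0.8, -1.0]
opening: 0.0219
```

```bash
python3 go.py 0 0 10; python3 look.py b; python3 - <<'E'
from h import *
import cv2
P,R,o=pose(); s=vision.snapshot("side")
m=[(0,0,0),(0,117,0)]; print(proj(s,[cw(np.array(a)/1e3) for a in m]))
E
```

```text
tip cover mm [ 0.4 -0.3 37.6] F cover [-1.3 -0.9 -0.4] open 0.0219 t 7.95
row [0.002, -0.0029, 0.1842, -0.0012, 0.0008, 0.0012]
[ 0.6567 -0.0209  0.1976] [ 1.5007e+02  8.0000e-02 -1.6996e+02] [ 1.1 -0.8 -1. ] 7.95
side crop off 303 103 k5; pred tip, rod top (crop) [[229.0, 327.0], [269.0, 255.0]]
top crop off 263 111 k5; pred tip, rod top (crop) [[228.0, 330.0], [313.0, 292.0]]
[[343.82680193 176.54566393]
 [297.3063554  192.61341139]]
```

View pics/b_c.png

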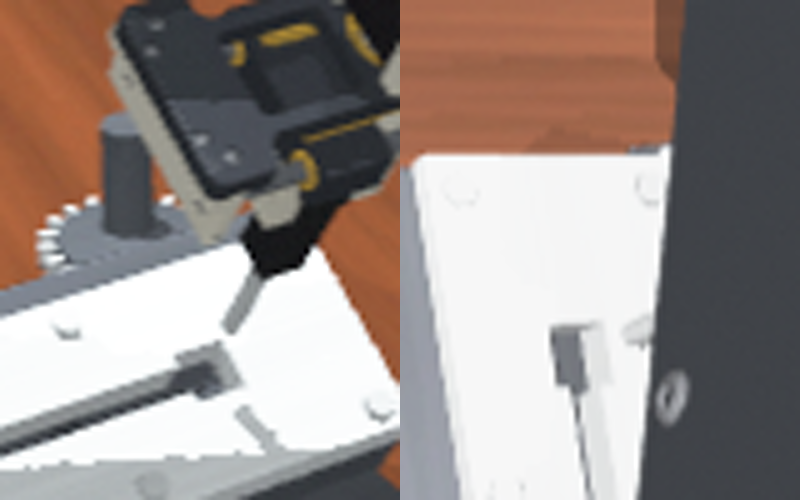

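The side crop shows the rod tip at (231,332) against a predicted (229,327), hanging over the wide end. I'll lower it now.

Call:
{"fn": "drive_tool", "kwargs": {"moves": [[0.002, -0.003, 0.06, 0, 0, 0], [0.002, -0.003, 0.12, 0, 0, 0], [0.002, -0.003, 0.18, 0, 0, 0], [0.002, -0.003, 0.22, 0, 0, 0], [0.002, -0.003, 0.25, 0, 0, 0], [0.002, -0.003, 0.25, 0, 0, 0]]}}

```text
clock: 8.7
tool_pos: [0.6532, -0.0023, 0.1646]
orientation: [150.0, 0.1, -170.0]
force: [-0.2, 0.0, -1.6]
opening: 0.0217
```

```bash
python3 go.py 0 0 -18; python3 look.py c
```

```text
tip cover mm [ 0.2 -0.1 -0.4] F cover [-0.8  0.2 -1.4] open 0.0217 t 8.7
row [0.0005, -0.0019, 0.117, -0.0007, 0.0009, 0.0014]
[ 0.6532 -0.0023  0.1646] [ 1.5004e+02  9.0000e-02 -1.6996e+02] [-0.2  0.  -1.6] 8.7
side crop off 298 111 k5; pred tip, rod top (crop) [[231.0, 330.0], [268.0, 262.0]]
top crop off 253 116 k5; pred tip, rod top (crop) [[229.0, 328.0], [308.0, 292.0]]
```

View pics/c_c.png

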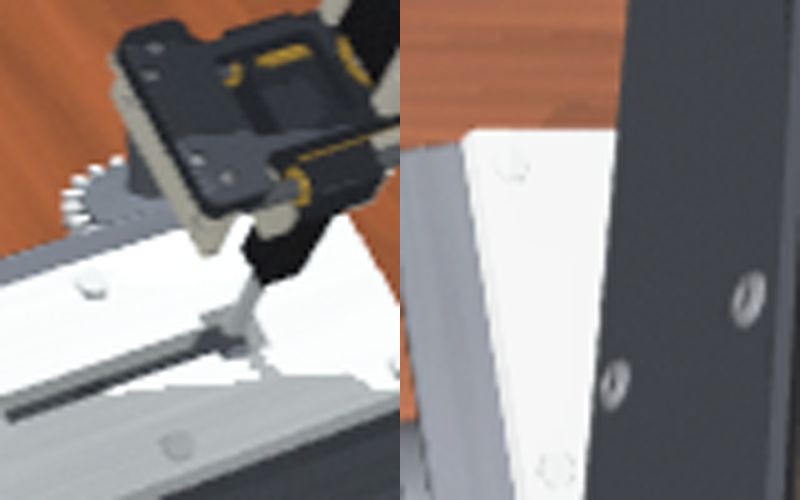

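The tip sits inside the square opening at its centre, at crop (233,332). I'll go on down to feel for the rail.

Call:
{"fn": "drive_tool", "kwargs": {"moves": [[0, -0.002, 0.03, 0, 0, 0], [0, -0.002, 0.06, 0, 0, 0], [0, -0.002, 0.09, 0, 0, 0], [0, -0.002, 0.105, 0, 0, 0], [0, -0.002, 0.115, 0, 0, 0]]}}

```text
clock: 9.3
tool_pos: [0.6521, 0.0056, 0.15]
orientation: [150.1, 0.1, -170.0]
force: [0.4, 0.4, -1.9]
opening: 0.0216
```

Call:
{"fn": "drive_tool", "kwargs": {"moves": [[0, 0, 0.007, 0, 0, 0], [0, 0, 0.014, 0, 0, 0], [0, 0, 0.014, 0, 0, 0]]}}

```text
clock: 9.6
tool_pos: [0.6519, 0.0066, 0.1481]
orientation: [150.1, 0.1, -170.0]
force: [-0.1, 0.4, -2.6]
opening: 0.022
```

```bash
python3 go.py 0 0 -20
```

```text
tip cover mm [ -0.2  -0.5 -19.2] F cover [-1.   0.  -2.5] open 0.022 t 9.6
row [0.0024, 0.001, 0.0051, -0.0012, 0.0016, 0.0016]
```

Call:
{"fn": "drive_tool", "kwargs": {"moves": [[0.002, 0.001, 0.007, 0, 0, 0], [0.002, 0.001, 0.012, 0, 0, 0], [0.002, 0.001, 0.012, 0, 0, 0]]}}

```text
clock: 9.9
tool_pos: [0.6514, 0.0076, 0.1466]
orientation: [150.1, 0.1, -170.0]
force: [0.8, 0.1, -2.3]
opening: 0.0218
```

```bash
python3 go.py 0 0 -22
```

```text
tip cover mm [ -0.   -0.2 -21.1] F cover [-1.2 -0.8 -1.9] open 0.0218 t 9.9
row [0.0004, -0.0003, 0.0063, -0.0012, 0.0016, 0.0016]
```

Call:
{"fn": "drive_tool", "kwargs": {"moves": [[0, 0, 0.007, 0, 0, 0], [0, 0, 0.012, 0, 0, 0], [0, 0, 0.012, 0, 0, 0]]}}

```text
clock: 10.2
tool_pos: [0.6517, 0.0076, 0.1463]
orientation: [150.2, 0.2, -170.0]
force: [-0.7, -5.5, 5.0]
opening: 0.0217
```

```bash
python3 go.py 0 0 -23
```

```text
tip cover mm [ -0.4  -0.6 -21.3] F cover [-2.1  1.6  6.9] open 0.0217 t 10.2
row [0.0023, 0.0013, 0.0114, -0.0026, 0.0028, 0.0025]
```

Contact on the rail: about 9 N along z at an estimated -21.3, so my z offset is about -1.3 mm. Now I slide along the slot.

Call:
{"fn": "drive_tool", "kwargs": {"moves": [[0.015, 0.002, 0.008, 0, 0, 0], [0.03, 0.002, 0.008, 0, 0, 0], [0.045, 0.002, 0.008, 0, 0, 0], [0.06, 0.002, 0.008, 0, 0, 0], [0.075, 0.002, 0.008, 0, 0, 0]]}}

```text
clock: 10.7
tool_pos: [0.6425, 0.0061, 0.1464]
orientation: [150.2, 0.5, -170.0]
force: [5.8, -2.3, 4.5]
opening: 0.0215
```

```bash
python3 go.py 0 25 -22.5
```

```text
tip cover mm [ -0.3   8.5 -21.3] F cover [-0.6 -5.4  5.5] open 0.0215 t 10.7
row [0.1065, 0.0006, 0.0071, -0.0038, 0.0071, 0.0036]
```

Call:
{"fn": "drive_tool", "kwargs": {"moves": [[0.02, 0, 0.006, -0.003, 0.004, 0.003], [0.04, 0, 0.006, -0.003, 0.004, 0.003], [0.06, 0, 0.006, -0.003, 0.004, 0.003], [0.08, 0, 0.006, -0.003, 0.004, 0.003]]}}

```text
clock: 11.1
tool_pos: [0.6321, 0.0042, 0.1462]
orientation: [150.1, 0.4, -170.1]
force: [5.3, -2.2, 3.2]
opening: 0.0217
```

```bash
python3 go.py 0 30 -22.5; python3 look.py d
```

```text
tip cover mm [ -0.3  19.1 -21.4] F cover [-1.1 -4.8  4.3] open 0.0217 t 11.1
row [0.0693, 0.0012, 0.0072, -0.0018, 0.0063, 0.0014]
[0.6321 0.0042 0.1462] [ 150.11    0.37 -170.12] [ 5.3 -2.2  3.2] 11.1
side crop off 289 118 k5; pred tip, rod top (crop) [[228.0, 330.0], [262.0, 265.0]]
top crop off 250 128 k5; pred tip, rod top (crop) [[228.0, 327.0], [304.0, 296.0]]
```

View pics/d_c.png

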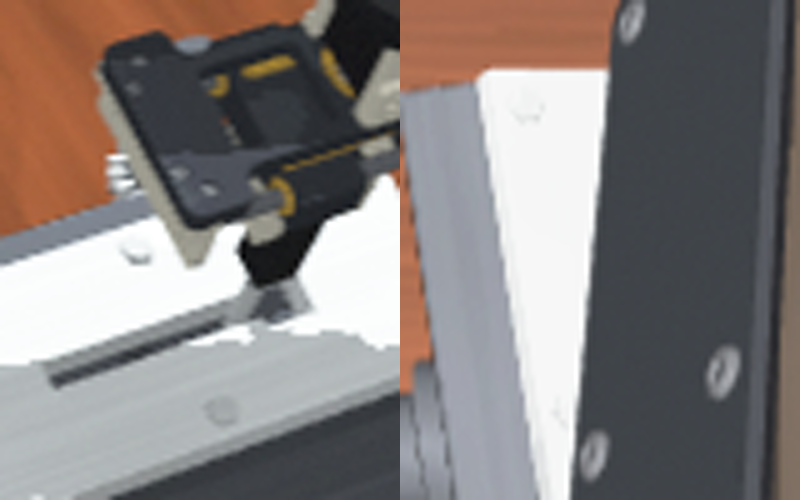

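The rod is now in the narrow slot, left of the wide end, with crop tip near (235,325). The friction is steady. I'll slide on to about y = 32 and then take finer steps.

Call:
{"fn": "drive_tool", "kwargs": {"moves": [[0.02, 0, 0.006, -0.002, 0.004, 0.001], [0.04, 0, 0.006, -0.002, 0.004, 0.001], [0.06, 0, 0.006, -0.002, 0.004, 0.001], [0.08, 0, 0.006, -0.002, 0.004, 0.001], [0.1, 0, 0.006, -0.002, 0.004, 0.001]]}}

```text
clock: 11.7
tool_pos: [0.6182, 0.0016, 0.1461]
orientation: [150.0, 0.3, -170.1]
force: [6.5, -3.1, 4.4]
opening: 0.0215
```

```bash
python3 go.py 0 40 -22.5
```

```text
tip cover mm [ -0.4  33.4 -21.4] F cover [-1.4 -5.8  5.9] open 0.0215 t 11.7
row [0.0418, 0.002, 0.007, -0.0007, 0.0044, 0.001]
```

Call:
{"fn": "drive_tool", "kwargs": {"moves": [[0.015, 0.001, 0.008, 0, 0.003, 0], [0.03, 0.001, 0.008, 0, 0.003, 0], [0.04, 0.001, 0.008, 0, 0.003, 0]]}}

```text
clock: 12.0
tool_pos: [0.6142, 0.001, 0.1462]
orientation: [150.1, 0.3, -170.1]
force: [5.4, -3.6, 6.0]
opening: 0.0217
```

```bash
python3 go.py 0 45 -22.5
```

```text
tip cover mm [ -0.4  37.3 -21.4] F cover [-0.9 -4.7  7.4] open 0.0217 t 12.0
row [0.0484, 0.0019, 0.007, -0.0021, 0.0055, 0.002]
```

Call:
{"fn": "drive_tool", "kwargs": {"moves": [[0.015, 0.001, 0.008, 0, 0.003, 0], [0.03, 0.001, 0.008, 0, 0.003, 0], [0.04, 0.001, 0.008, 0, 0.003, 0]]}}

```text
clock: 12.3
tool_pos: [0.6103, 0.0003, 0.1462]
orientation: [150.2, 0.4, -170.0]
force: [7.7, -3.3, 6.3]
opening: 0.0213
```

```bash
python3 go.py 0 50 -22.5
```

```text
tip cover mm [ -0.5  41.2 -21.4] F cover [-0.8 -7.   7.7] open 0.0213 t 12.3
row [0.0554, 0.0017, 0.007, -0.0034, 0.0066, 0.0033]
```

Call:
{"fn": "drive_tool", "kwargs": {"moves": [[0.015, 0.001, 0.008, -0.003, 0.006, 0.003], [0.03, 0.001, 0.008, -0.003, 0.006, 0.003], [0.042, 0.001, 0.008, -0.003, 0.006, 0.003]]}}

```text
clock: 12.6
tool_pos: [0.6062, -0.0005, 0.1462]
orientation: [150.1, 0.3, -170.1]
force: [5.9, -3.7, 6.1]
opening: 0.0217
```

```bash
python3 go.py 0 50 -22.5
```

```text
tip cover mm [ -0.5  45.5 -21.4] F cover [-1.  -5.1  7.6] open 0.0217 t 12.6
row [0.0274, 0.0021, 0.0075, -0.0019, 0.0048, 0.0013]
```

Call:
{"fn": "drive_tool", "kwargs": {"moves": [[0.015, 0.001, 0.008, -0.003, 0.006, 0.003], [0.03, 0.001, 0.008, -0.003, 0.006, 0.003], [0.042, 0.001, 0.008, -0.003, 0.006, 0.003]]}}

```text
clock: 12.9
tool_pos: [0.602, -0.0013, 0.1461]
orientation: [150.0, 0.1, -170.1]
force: [7.5, -2.9, 5.2]
opening: 0.022
```

```bash
python3 go.py 0 55 -22.5
```

```text
tip cover mm [ -0.4  49.9 -21.4] F cover [-1.  -6.8  6.6] open 0.022 t 12.9
row [0.0325, 0.0027, 0.0075, -0.0003, 0.0029, -0.0006]
```

Call:
{"fn": "drive_tool", "kwargs": {"moves": [[0.015, 0.001, 0.008, -0.003, 0.006, 0.003], [0.03, 0.001, 0.008, -0.003, 0.006, 0.003], [0.042, 0.001, 0.008, -0.003, 0.006, 0.003]]}}

```text
clock: 13.2
tool_pos: [0.5979, -0.0021, 0.1461]
orientation: [149.9, -0.0, -170.2]
force: [7.6, -3.1, 6.1]
opening: 0.0216
```

```bash
python3 go.py 0 60 -22.5
```

```text
tip cover mm [ -0.4  54.2 -21.3] F cover [-0.8 -7.   7.5] open 0.0216 t 13.2
row [0.0381, 0.0029, 0.0077, 0.0013, 0.0011, -0.0025]
```

Call:
{"fn": "drive_tool", "kwargs": {"moves": [[0.015, 0.001, 0.008, 0, 0.001, 0], [0.03, 0.001, 0.008, 0, 0.001, 0], [0.042, 0.001, 0.008, 0, 0.001, 0]]}}

```text
clock: 13.5
tool_pos: [0.5935, -0.0028, 0.1461]
orientation: [150.0, 0.1, -170.2]
force: [6.5, -3.0, 5.1]
opening: 0.0214
```

```bash
python3 go.py 0 60 -22.5
```

```text
tip cover mm [ -0.5  58.5 -21.4] F cover [-1.  -5.9  6.5] open 0.0214 t 13.5
row [0.0081, 0.003, 0.0073, -0.0, 0.0037, -0.0015]
```

Call:
{"fn": "drive_tool", "kwargs": {"moves": [[0.015, 0.001, 0.008, 0, 0.003, 0], [0.03, 0.001, 0.008, 0, 0.003, 0], [0.042, 0.001, 0.008, 0, 0.003, 0]]}}

```text
clock: 13.8
tool_pos: [0.5866, -0.0029, 0.1449]
orientation: [150.0, -0.1, -170.1]
force: [-1.1, -0.8, -2.2]
opening: 0.0216
```

```bash
python3 go.py 0 65 -22.5
```

```text
tip cover mm [  0.1  65.7 -23. ] F cover [-1.6  1.3 -1.6] open 0.0216 t 13.8
row [-0.0043, -0.0, -0.0031, 0.0007, -0.0003, -0.0017]
```

Call:
{"fn": "drive_tool", "kwargs": {"moves": [[0.015, 0.001, 0.008, 0, 0.003, 0], [0.03, 0.001, 0.008, 0, 0.003, 0], [0.042, 0.001, 0.008, 0, 0.003, 0]]}}

```text
clock: 14.1
tool_pos: [0.5807, -0.0024, 0.1433]
orientation: [149.9, -0.2, -170.0]
force: [4.5, 3.0, -4.0]
opening: 0.0216
```

```bash
python3 go.py 0 70 -22.5
```

```text
tip cover mm [  0.6  71.6 -25.1] F cover [-0.1 -5.  -4.6] open 0.0216 t 14.1
row [-0.009, -0.0029, -0.0175, 0.0015, -0.0025, -0.002]
```

The tip dropped: z went to -25 with the upward force gone, and the far wall is felt at y ≈ 71.6. I'll back off about 2.5 mm and push down.

Call:
{"fn": "drive_tool", "kwargs": {"moves": [[-0.01, -0.002, 0, 0, -0.002, 0], [-0.017, -0.003, 0.01, 0, -0.002, -0.002], [-0.017, -0.003, 0.025, 0, -0.002, -0.002], [-0.017, -0.003, 0.04, 0, -0.002, -0.002]]}}

```text
clock: 14.5
tool_pos: [0.582, 0.0006, 0.1374]
orientation: [149.9, -0.1, -170.0]
force: [0.3, -0.7, -2.0]
opening: 0.0215
```

```bash
python3 go.py 0 69 -41
```

```text
tip cover mm [  0.   69.6 -31.6] F cover [-1.6 -0.1 -1.4] open 0.0215 t 14.5
row [-0.0035, 0.0006, 0.0624, 0.0018, -0.0019, -0.0003]
```

Now -31.6 and free of force. I push on toward the floor, expected at about -41.3 on my scale.

Call:
{"fn": "drive_tool", "kwargs": {"moves": [[-0.003, 0, 0.02, 0.001, -0.002, 0], [-0.003, 0, 0.04, 0.001, -0.002, 0], [-0.003, 0, 0.055, 0.001, -0.002, 0], [-0.003, 0, 0.065, 0.001, -0.002, 0], [-0.003, 0, 0.065, 0.001, -0.002, 0]]}}

```text
clock: 15.0
tool_pos: [0.5815, 0.0054, 0.1292]
orientation: [150.0, -0.0, -170.0]
force: [-0.3, -1.0, 0.4]
opening: 0.0215
```

```bash
python3 go.py 0 69 -43
```

```text
tip cover mm [ -0.   69.1 -41.1] F cover [-0.6  0.5  0.8] open 0.0215 t 15.0
row [-0.001, 0.0005, 0.0124, 0.0005, 0.0, -0.0001]
```

Call:
{"fn": "drive_tool", "kwargs": {"moves": [[0, 0, 0.007, 0, 0, 0], [0, 0, 0.014, 0, 0, 0], [0, 0, 0.014, 0, 0, 0]]}}

```text
clock: 15.3
tool_pos: [0.5819, 0.0052, 0.1288]
orientation: [150.1, 0.1, -170.0]
force: [-1.6, -5.3, 8.7]
opening: 0.022
```

```bash
python3 go.py 0 69 -43; python3 look.py e
```

```text
tip cover mm [ -0.5  68.7 -41.3] F cover [ 0.1  2.5 10. ] open 0.022 t 15.3
row [0.0012, 0.003, 0.011, -0.0012, 0.0012, 0.0011]
[0.5819 0.0052 0.1288] [ 1.5007e+02  1.0000e-01 -1.6998e+02] [-1.6 -5.3  8.7] 15.3
side crop off 268 129 k5; pred tip, rod top (crop) [[227.0, 330.0], [257.0, 267.0]]
top crop off 249 154 k5; pred tip, rod top (crop) [[228.0, 328.0], [303.0, 305.0]]
```

View pics/e_c.png

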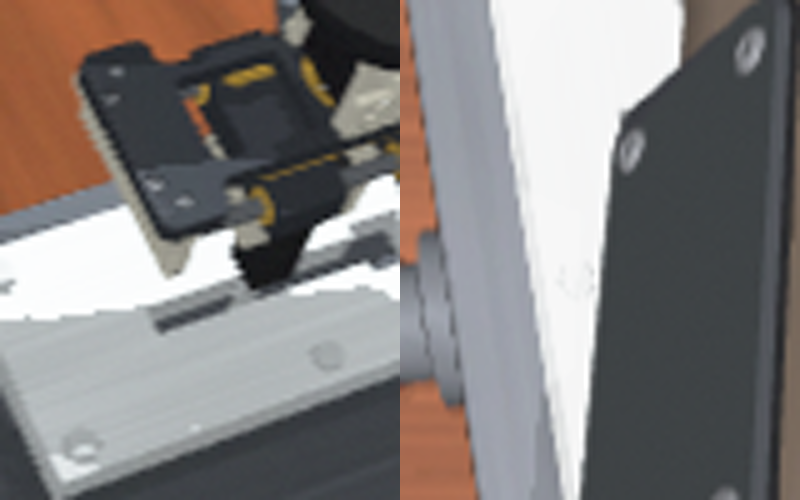

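Floor contact at -41.3, exactly 20 mm below the rail level I felt (-21.3), with about 11 N, so the pin is fully home. I release it and back straight out.

Call:
{"fn": "drive_tool", "kwargs": {"moves": [[0, 0, 0, 0, 0, 0], [0, 0, 0, 0, 0, 0], [0, 0, 0, 0, 0, 0], [0, 0, 0, 0, 0, 0], [0, 0, 0, 0, 0, 0], [0, 0, 0, 0, 0, 0], [0, 0, 0, 0, 0, 0]], "fingers": 0.6}}

```text
clock: 16.1
tool_pos: [0.5819, 0.0053, 0.1287]
orientation: [150.1, 0.1, -170.0]
force: [-0.6, 0.2, 0.3]
opening: 0.0686
```

```bash
python3 go.py 0 69 -41
```

```text
tip cover mm [ -0.5  68.8 -41.5] F cover [0.4 0.5 0.2] open 0.0686 t 16.1
row [0.001, 0.0029, -0.0031, -0.0011, 0.0011, 0.001]
```

Call:
{"fn": "drive_tool", "kwargs": {"moves": [[0, 0, -0.1, 0, 0, 0], [0, 0, -0.25, 0, 0, 0], [0, 0, -0.45, 0, 0, 0], [0, 0, -0.7, 0, 0, 0], [0, 0, -0.95, 0, 0, 0], [0, 0, -0.95, 0, 0, 0]]}}

```text
clock: 16.7
tool_pos: [0.5963, -0.0684, 0.2579]
orientation: [150.4, 0.5, -170.1]
force: [0.4, 0.4, 0.5]
opening: 0.0703
```

Call:
{"fn": "drive_tool", "kwargs": {"moves": [[0, 0, -0.2, 0, 0, 0], [0, 0.3, -0.3, 0, 0, 0], [0, 0.6, -0.3, 0, 0, 0], [0, 0.6, -0.3, 0, 0, 0], [0, 0.6, -0.3, 0, 0, 0], [0, 0.6, -0.3, 0, 0, 0]]}}

```text
clock: 17.3
tool_pos: [0.5856, -0.0138, 0.3411]
orientation: [150.4, 0.5, -170.1]
force: [0.5, -0.9, -0.3]
opening: 0.0702
```

```bash
python3 - <<'E'
from h import *
import cv2
o=sensors.get_obs(); print(o["clock"],o["tool_pos"],o["force"],o["qvel"].round(1))
tip=[cw((0,.0688,-.0413)),cw((0,.0688,-.0413+.06)),cw((0,.0688,-.0413+.12))]
for n in ("side","wrist","top"):
    s=vision.snapshot(n); im=s["pixels"][:,:,::-1]; cv2.imwrite(f"pics/f_{n}.png",im); q=proj(s,tip); print(n,q.round(1).tolist())
    if n=="top": continue
    x0,y0=(240,110) if n=="side" else (200,20)
    cv2.imwrite(f"pics/f_{n}c.png",cv2.resize(im[y0:y0+140,x0:x0+180] if n=="side" else im[y0:y0+160,x0:x0+260],None,fx=4 if n=="side" else 3,fy=4 if n=="side" else 3,interpolation=cv2.INTER_CUBIC))
E
```

```text
17.3 [ 0.58556599 -0.01383919  0.34106214] [ 0.51507356 -0.87333633 -0.33967747] [-0.4  0.9 -0.3 -0.1  0.   0. ]
side [[313.0, 194.3], [318.8, 181.8], [325.3, 168.0]]
wrist [[322.0, 101.5], [321.8, 99.4], [321.6, 96.5]]
top [[294.0, 219.2], [309.0, 214.5], [325.8, 209.2]]
```

View pics/f_sidec.png

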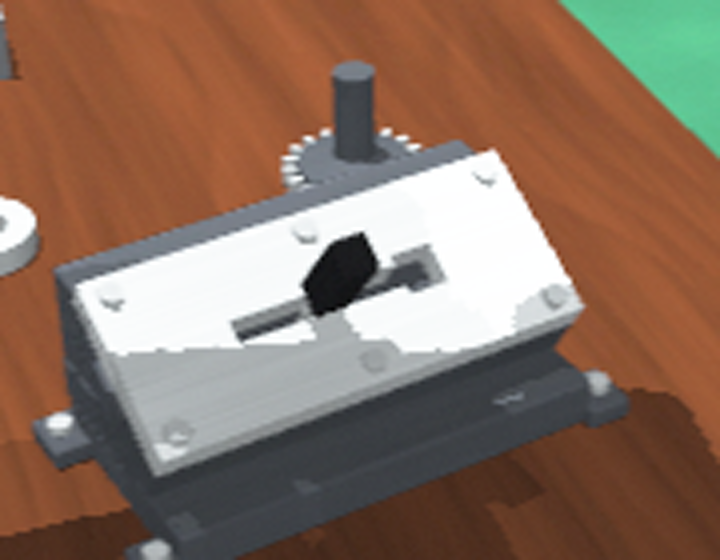

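View pics/f_wristc.png

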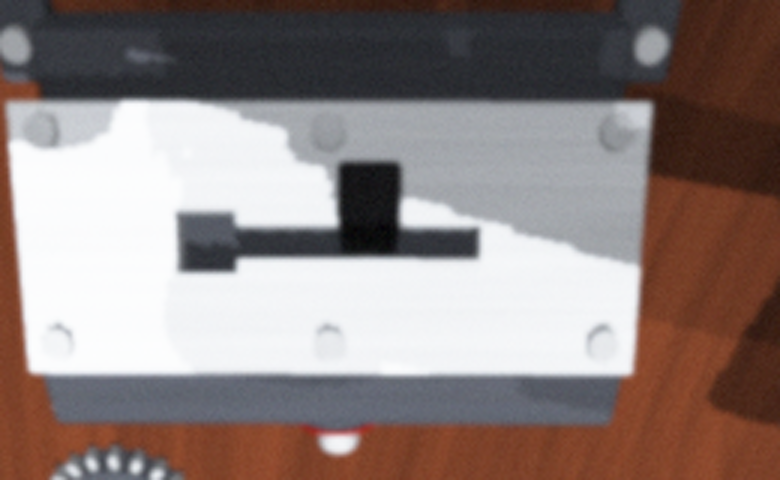

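View pics/f_side.png

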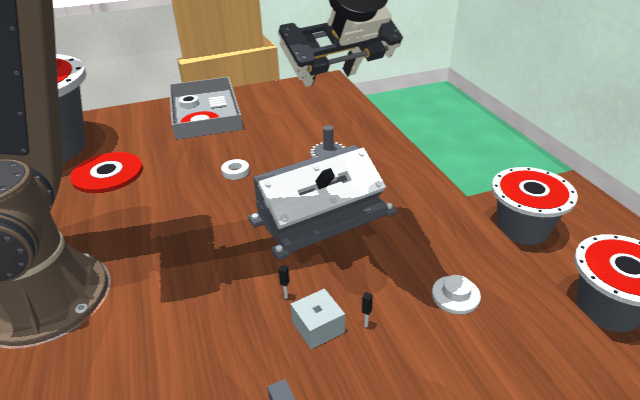

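View pics/f_top.png

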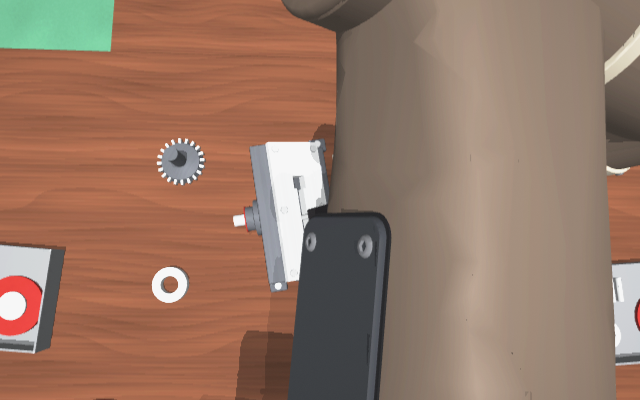

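The pin stands released in the slot, at side (326,180) and wrist (322,90). It leans a little down-slope, as the 10 mm rod in a 14 mm slot allows. The bystanders look unmoved. I'll check the depth by overlaying a fully-home, leaning model.

```bash
python3 - <<'E'
from h import *
import cv2
th=np.radians(5.7); y=.0688
for off,col in ((0,(0,0,255)),(.012,(0,255,0))):
  pass
for n,(x0,y0,w,h,k) in {"side":(295,155,55,50,12),"wrist":(270,60,100,60,7)}.items():
    s=vision.snapshot(n); im=s["pixels"][:,:,::-1]; cr=cv2.resize(im[y0:y0+h,x0:x0+w],None,fx=k,fy=k,interpolation=cv2.INTER_CUBIC)
    for off,col in ((0,(0,0,255)),(.010,(0,255,0))):
        ax=np.array([-np.sin(th),0,np.cos(th)]); ux=np.array([np.cos(th),0,np.sin(th)]); uy=np.array([0,1,0]); t0=np.array([.002,y,-.0413+off])
        for L in (.06,.12):
            C=[cw(t0+L*ax+.011*(a*ux+b*uy)) for a,b in ((-1,-1),(1,-1),(1,1),(-1,1))]
            q=((proj(s,C)-[x0,y0]+.5)*k-.5).astype(int); cv2.polylines(cr,[q],True,col,1)
    cv2.imwrite(f"pics/g_{n}.png",cr)
T=vision.snapshot("top")["pixels"][:,:,::-1].astype(int); t0=cv2.imread("pics/top0.png").astype(int)
S=vision.snapshot("side")["pixels"][:,:,::-1].astype(int); s0=cv2.imread("pics/side0.png").astype(int)
print("diff gear,bearing top",abs(T-t0)[135:190,150:210].mean(),abs(T-t0)[262:308,148:192].mean(),"collar side",abs(S-s0)[273:313,430:483].mean())
E
```

```text
diff gear,bearing top 7.440707070707071 4.852602108036891 collar side 23.795754716981133
```

View pics/g_side.png

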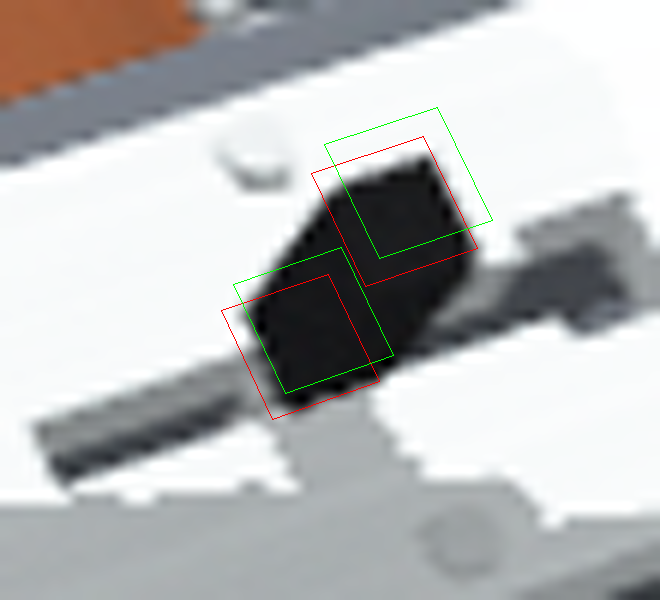

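View pics/g_wrist.png

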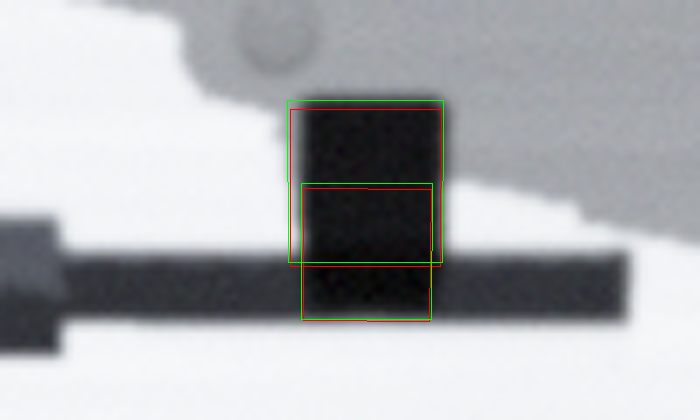

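The observed handle fits the fully-home model (red) to about 1–1.5 px. The model with the pin 10 mm higher (green) fits worse in the side view. The collar is still at side (456,294); its picture difference comes from the arm's shadow. I'm handing in.

```bash
python3 - <<'E'
from plant import ticket, sensors
o=sensors.get_obs(); print(o["clock"],o["force"],o["qvel"].round(2))
print(ticket.close_job())
E
```

```text
17.65 [-0.24264817  0.60993882  0.42790959] [ 0.12 -0.15  0.17 -0.06 -0.03  0.  ]
the job is handed in; nothing more can be done
None
```

I took the large pin from its stand and put its tip straight into the wide end until it rested on the rail. I then slid it along the narrow slot and it dropped into the hidden hole at y ≈ 69 mm. I pushed it home, let go and backed the arm clear. The job was handed in at 17.7 s.

- **Depth:** The floor was felt 20 mm below the rail level, with about 10 N on the tool. That is the full 40 mm.
- **Images after release:** The handle matches a fully-home pin to about 1–1.5 px. It leans roughly 6° down-slope, which the play in the slot allows.
- **Bystanders:** Gear, bearing and collar looked unmoved by eye. The picture comparison was noisier at the collar (23.8 against 7.4 and 4.9), which I put down to the arm's shadow over it.
- **Small disagreements:** Contact heights came out about 1.3 mm lower than the camera fit. The first six-parameter fit gave a cover tilt of 27.5°, but adding the wrist view brought it to 29.4°, against the stated 30°.

No check failed, and the hand-in gave no verdict.

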